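# Open the combination padlock on the sample strongbox

### The arm

A 6-joint arm with a two-finger parallel gripper is mounted at the origin on a cart in front of the work surface, level with it; the furniture and walls round the work are solid. World frame = base frame: x ahead of the robot, y to its left, z up, the work surface at z = 0. Lengths are in m, angles in rad, forces in N, time in s.
With the tool pointing down it reaches from about 0.375 to 0.9 m from the base axis. Payload 3.1 kg.
Tool frame: the origin (TCP) lies midway between the tips of the shut fingers; the grasp point (between the pads) lies 19 mm behind it; z points along the fingers, y is the direction in which the jaws open and shut (so a half turn about z gives the same grasp; the last joint's range is limited). The gripper opens to 87 mm and grips with 3 to 60 N. Pads are 19 mm wide; open, the fingers measure 117 mm over their backs; the gripper's body (75 mm by 190 mm) begins 51 mm behind the grasp point.
Start: joints at [-1.435, 0.527, 1.433, -0, 1.181, -0.178], TCP at [0.193, -0.594, 0.223] pointing down, gripper open.
Joint ranges: [-3.08, 3.08], [-0.75, 2.2], [0.22, 2.44], [-1.43, 4.57], [0, 2.65], [-2.85, 2.85]. Speed limits (rad/s): [2.79, 2.79, 3.14, 3.14, 3.14, 3.14].

### API

Orientations are given as [roll, pitch, yaw] about the fixed x, y, z axes, in that order (R = Rz(yaw) Ry(pitch) Rx(roll)).
In Python, from station import manip gives the robot as it stands.
- The arm moves only by the tool drive_tool, never from a script. Its argument "steps" is a list of rows, each a list of 3 entries, a list of its own where there are three numbers: the shift along the tool's x, y, z in mm, then the turn about the tool's z in rad, then the opening, from 0 (shut) to 1 (fully open). In form: [[[dx, dy, dz], twist, gripper], ...]. A call has 1 to 12 rows; each row shifts and turns the pose as measured when the row begins, along the tool's axes as they then stand; what a row does not reach is not made up. A row lasts 1/8 s, in which the tool goes at most 62.5 mm and 10.7 degrees, less where a joint would pass 70% of its speed; a pose out of reach is approached as far as the arm can. A call with a gripper value outside its range is refused whole. The fingers move at their own pace and stop on an object; "grip_force" is the grip in N (left out, the last holds). Time passes only in rows, so rows that do not move let the fingers close. It gives the time, the measured TCP pose, the force and the opening at its end, in the units of the state.
- manip.observe(): the state, without advancing time (a new reading comes with each control period).
- manip.snapshot(name): name is "side" or "top"; returns the picture (400x640x3 uint8, blue, green, red); there is no depth.
- manip.camera_info(name): a dict with "camera_matrix" (3x3 intrinsics, pixels), "R" (3x3) and "t" (3): a world point X has camera coordinates R X + t. Camera axes: x right, y down, z forward; pixel columns grow to the right and rows downward; lengths in m; the calibration is good to about 2 mm. A picture is of the moment at which its call begins. camera_info takes no time and is no camera call.
- manip.close_job(): hands the job in, once; it reports no verdict.
Trained networks look in the newest picture that a camera, given by its name, has taken for a name from the list of things; names that differ only in an ending like _2 or _b are one class to them, and where a whole thing is asked for, a point or a joint stands for the part that bears it (a point fixed in the world has none). Each returns a list of dicts, best first, with "conf" (0 to 1); they miss things now and then, are a little off and sometimes report something else, mostly with a low value. They report only what shows in the picture. A call takes as long as a camera call. They do not tell look-alikes from the thing itself.
- manip.regions_of(camera, label): "pixels" (400x640 bool, what is visible of it).
- manip.mark_of(camera, label): "at" ([x, y, z] in m, in world coordinates, good to about 4 mm: a listed point, or the origin of a listed thing).
The state is a dict: "clock": time; "joints": joint angles; "joint_velocities": joint speeds; "effort": joint torques, N m; "position": TCP position; "eef_rot": TCP orientation; "ft_force": force on the tool from outside, world axes, zero at the start; "torque": the same for the moment, N m; "gripper_width": opening from 0.0 (shut) to 1.0 (fully open).
Only numpy, scipy, OpenCV 4.12 (cv2) and the standard library are available. Lean on these libraries where they do the work, as an engineer would, in place of code of your own. Each camera call takes 0.05 s, during which the arm holds its last target.

### The job

The combination padlock lies loose on the strongbox lid with its shackle through the hasp staple. Push it home into the corner formed by the two stop ribs, so that it sits square against both; then turn its dial clockwise, feeling the clicks, until the red marks line up and the shackle pops out a little. Pull the shackle fully out while the lock lies in the corner, then lift the opened lock off the staple and finish holding it still in the gripper, level with the dial up, at least a hand's breadth (10 cm) above the lid; leave the petri dish, the marker and the tape roll where they are.

Things in the scene. Friction and masses are not known exactly. Their poses are not given: they have to be found in the camera images.
- strongbox: Fixed strongbox 280 (x) x 320 (y) x 60 mm high, grey lid on a blue case. Origin: centre of its underside; z up; +x points away from the robot at yaw 0. On the lid (60 mm up) two steel stop ribs, 4 mm thick and 8 mm high, form an open corner for the padlock: a front rib along y, 56 mm long, and a side rib along x, 46 mm long.
- corner_seat (a point): Point on the lid top where the lock's origin comes when the lock is home against both ribs; axes as the strongbox's. The front rib's stop face (facing -x) lies 27 mm to +x of it; the side rib's stop face (facing -y) 28 mm to +y of it, the rib reaching from 26 mm behind to 20 mm ahead of it.
- staple (a point): Top of the fixed steel staple of the hasp: 6 mm wire arch across the strongbox's y, 33 mm high over the lid, feet 20 mm to either side (y) of this point, standing 36 mm to +x of corner_seat. The shackle's short (-y) leg passes between the feet under the arch; one foot stands inside the shackle loop. A 1.6 mm strap lies round the feet.
- lock: Brass combination padlock lying on its back, about 0.37 kg. Case 54 (x) x 56 (y) x 30 mm high. Origin: centre of its underside; +x to the shackle, +z the dial face. Starts 6 to 12 mm short of the corner in both x and y (on the -x, -y side), up to 0.08 rad askew. Shackle of 8 mm round bar 15 mm above the underside, legs at y = +22 (long) and -22 mm (short).
- lock_case (a point): Middle of the case, 22 mm above the lock's underside (8 mm below the case top): height to grip the case across y (56 mm wide) from above; below it the ribs reach 8 mm up from the lid. Axes as the lock's.
- dial_grip (a point): Middle of the dial's black grip bar, on the dial axis over the lock's origin, 45 mm above the lock's underside. Bar 32 long, 10 wide, 14 mm high, a white line on top from its centre to the pointer end; this point's +x points there. Under the bar a black skirt, 42 mm diameter, 8 mm high, with white ticks and a red one at the pointer end. The case has a red index mark at its +x side.
- dial (a joint): Dial angle in rad, growing clockwise seen from above; 0 = red tick at the red index mark = shackle released. It starts at one of its click rests at about -0.59, -0.98 or -1.37 (0.393 apart; about 0.05 N m to pass one). From the last rest it passes one more click at about -0.39 and falls into 0, where the shackle pops and keeps the dial from turning on.
- shackle (a joint): How far the shackle stands out of the case, in m: 0 to 0.0015 while locked, 0.008 to 0.013 once popped, 0.028 fully out (hard stop). After the pop it slides with about 1.5 N friction and stays where left. Above 0.022 its short leg is clear of the staple and the lock can be lifted straight up.
- shackle_bar (a point): Middle of the shackle's cross bar: 8 mm round steel along the lock's y, 15 mm above the lock's underside; when locked 87 mm from the lock's origin along its +x; moves with the shackle. Pinch it from above, one finger inside the loop (36 mm wide between the legs).
- petri_dish: Petri dish, 63 mm diameter, 15 mm high, on the far left part of the lid. Origin: centre of its underside. Leave alone.
- marker: Marker pen with red cap, 140 x 15 x 18 mm, lying along x on the lid near its right edge. Origin: centre of its underside. Leave alone.
- tape_roll: Blue roll of label tape, 52 mm diameter, 14 mm high, on the worktop left of the box. Origin: centre of its underside. Leave alone.
Mind the look-alikes: they are no part of the job. What is shaped like the lock but green or purple is not meant.

How it is judged:
By the outcome, as a careful person would: the job done as asked, in the order asked, and still so for the second after the job is handed in, while the arm keeps its last pose, push and grip.
It also fails if it takes over 67 s, if anything falls off the work surface, if the arm or the gripper's body presses on something with over 40 N, if the wrist force passes 120 N, or if a joint passes its speed limit or range.

## Working session

There is one attempt and no reset: what is moved stays moved. The work goes in short steps, Python scripts to look and compute and a tool call to move; the robot and the scene stay as the last step left them, time stands still between calls to the robot, and variables do not carry over. Pictures are saved under pics/ and viewed, and the job is handed in when it is done.

Besides the shell and the picture viewer there is one more tool, called after "Call:" as name([rows], argument=value, ...), one row to a line, values as JSON. drive_tool: Moves the arm, as the interface text tells. Its arguments: {"type":"object","properties":{"steps":{"type":"array"},"grip_force":{"type":"number"}},"required":["steps"]}

```bash
mkdir -p pics; ls; python3 - <<'E'
from station import manip
import cv2
for n in("side","top"):
    im=manip.snapshot(n); cv2.imwrite(f"pics/{n}0.png",im)
    ci=manip.camera_info(n); print(n,ci)
for n in("side","top"):
  for l in ("lock","strongbox","corner_seat","staple","dial_grip","shackle_bar","lock_case"):
    r=manip.mark_of(n,l); print(n,l,[(d['conf'],d['at']) for d in r][:4])
print(manip.observe())
E
```

```text
pics
side {'camera_matrix': array([[470.02063758,   0.        , 323.37041023],
       [  0.        , 470.02063758, 198.9298745 ],
       [  0.        ,   0.        ,   1.        ]]), 'R': array([[ 0.92607286, -0.37702879,  0.01543846],
       [-0.14598718, -0.39570667, -0.9066995 ],
       [ 0.34796091,  0.83741598, -0.42149457]]), 't': array([-0.50217356,  0.11325162,  1.39930436])}
top {'camera_matrix': array([[422.5301711 ,   0.        , 322.49050422],
       [  0.        , 422.5301711 , 201.25549916],
       [  0.        ,   0.        ,   1.        ]]), 'R': array([[-0.02471234, -0.99966872, -0.0071937 ],
       [-0.99402035,  0.02533704, -0.10621474],
       [ 0.10636182,  0.00452587, -0.99431719]]), 't': array([-0.06079985,  0.51531395,  1.20312248])}
side lock [(0.83, [0.3806, -0.4479, 0.0025]), (0.76, [0.5044, -0.1603, 0.0549]), (0.53, [0.534, 0.1222, -0.0011])]
side strongbox [(0.68, [0.5622, -0.1692, 0.0014])]
side corner_seat [(0.94, [0.5109, -0.1474, 0.0573])]
side staple [(0.56, [0.5454, -0.1812, 0.0881])]
side dial_grip [(0.73, [0.3801, -0.4476, 0.0457]), (0.52, [0.5062
[... 929 characters left out ...]
222, 0.0222])]
{'clock': 0.8, 'joints': array([-1.43552958e+00,  5.27443757e-01,  1.43268546e+00, -2.28367631e-05,
        1.18138861e+00, -1.78552174e-01]), 'joint_velocities': array([ 7.51972484e-04, -3.00928366e-05, -1.25550583e-03, -6.70644536e-04,
        2.89565365e-04,  7.93258097e-04]), 'effort': array([-2.16988028e-06, -4.39947188e+01, -1.76978248e+01,  6.33757235e-02,
        5.02414699e-02, -3.09340624e-05]), 'position': array([ 0.19292277, -0.5944694 ,  0.22258763]), 'eef_rot': array([3.14152277e+00, 3.40810806e-05, 3.13827585e-01]), 'ft_force': array([0.66576405, 0.64418404, 0.93544882]), 'torque': array([0.02589128, 0.0054654 , 0.03667987]), 'gripper_width': 1.0007951055545197}
```

View pics/side0.png

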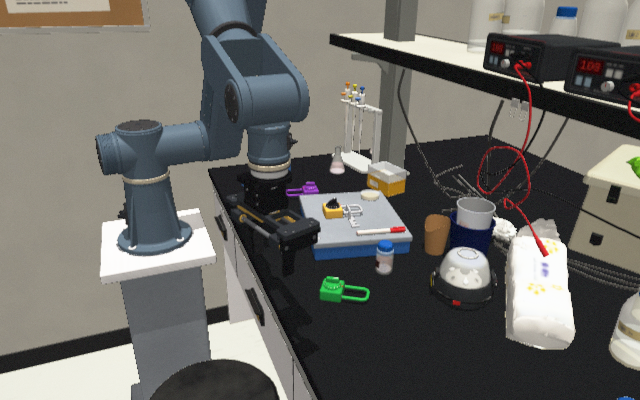

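View pics/top0.png

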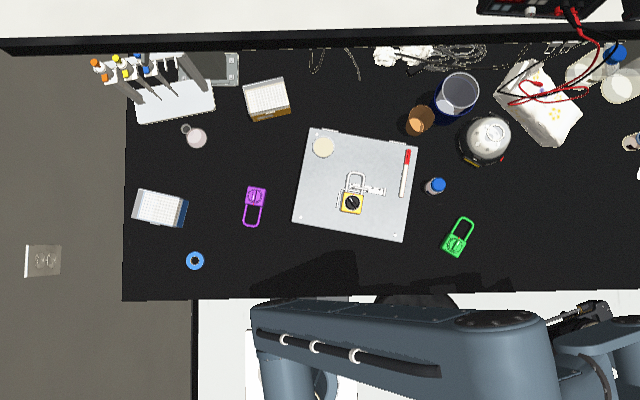

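```bash
python3 - <<'E'
import cv2,numpy as np
from station import manip
im=cv2.imread("pics/top0.png"); 
def pr(n,p):
    ci=manip.camera_info(n); c=ci['R']@np.array(p)+ci['t']; q=ci['camera_matrix']@c; return q[:2]/q[2]
u,v=pr("top",[0.54,-0.16,0.08]);u=int(u);v=int(v);print(u,v)
cv2.imwrite("pics/topc.png",cv2.resize(im[v-50:v+50,u-60:u+60],None,fx=6,fy=6,interpolation=cv2.INTER_CUBIC))
im=cv2.imread("pics/side0.png"); 
u,v=pr("side",[0.54,-0.16,0.08]);u=int(u);v=int(v);print(u,v)
cv2.imwrite("pics/sidec.png",cv2.resize(im[v-50:v+50,u-60:u+60],None,fx=6,fy=6,interpolation=cv2.INTER_CUBIC))
E
```

```text
353 189
343 207
```

View pics/topc.png

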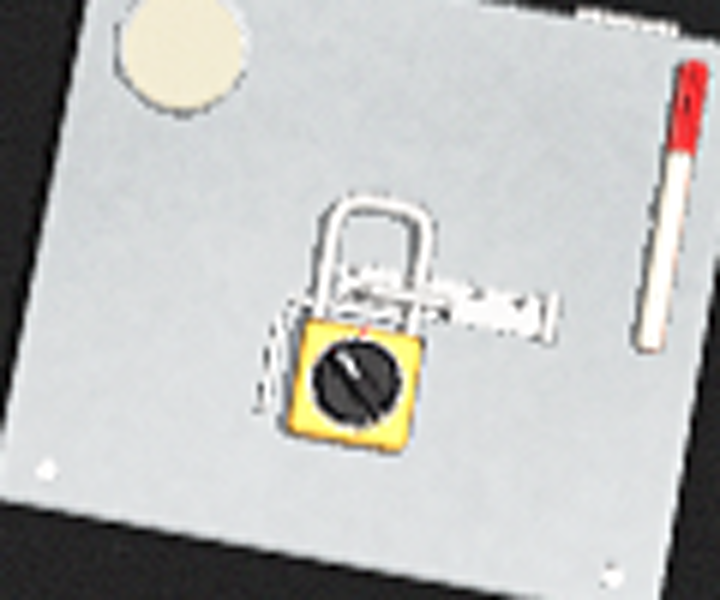

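View pics/sidec.png

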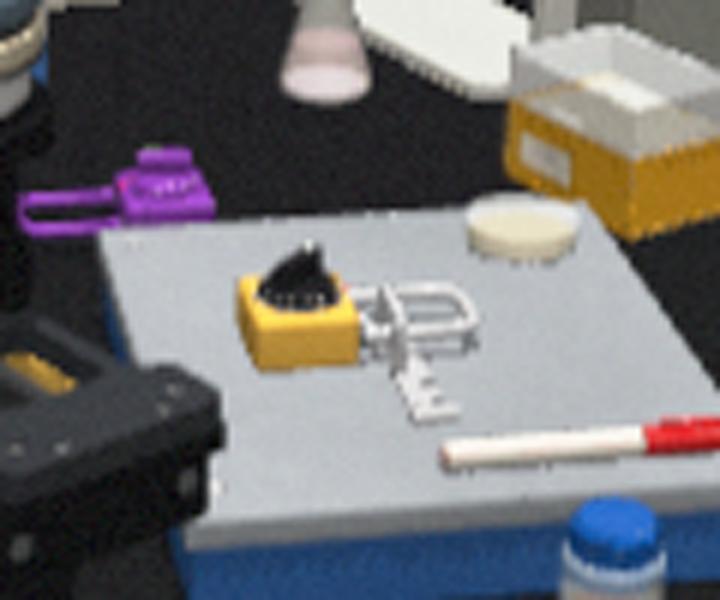

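The brass lock, at top (352,202) and side (334,209), is the only yellow one and the only one with its shackle through the staple. The green one at side (345,290) and the purple one at side (303,188) are look-alikes lying on the worktop. The crop confirms this. Next I'll measure the poses.

```bash
cat > h.py <<'E'
import cv2,numpy as np
from station import manip
def pr(n,p):
    ci=manip.camera_info(n); c=ci['R']@np.array(p,float)+ci['t']; q=ci['camera_matrix']@c; return q[:2]/q[2]
def un(n,uv,z):
    ci=manip.camera_info(n); uv=np.atleast_2d(np.array(uv,float))
    d=(ci['R'].T@np.linalg.inv(ci['camera_matrix'])@np.c_[uv,np.ones(len(uv))].T).T
    C=-ci['R'].T@ci['t']; s=(z-C[2])/d[:,2]; return C+d*s[:,None]
def rect(n,mask,z):
    m=mask.astype(np.uint8); k,_=cv2.findContours(m,cv2.RETR_EXTERNAL,cv2.CHAIN_APPROX_NONE)
    c=max(k,key=cv2.contourArea)[:,0]; P=un(n,c,z)[:,:2]
    (cx,cy),(w,h),a=cv2.minAreaRect((P*1000).astype(np.float32)); return cx/1000,cy/1000,w,h,a
E
python3 - <<'E'
from h import *
im=manip.snapshot("top"); cv2.imwrite("pics/top1.png",im)
for l in("strongbox","lock"):
    for d in manip.regions_of("top",l):
        print(l,d['conf'],d['pixels'].sum(),rect("top",d['pixels'],.06 if l=="strongbox" else .09))
hsv=cv2.cvtColor(im,cv2.COLOR_BGR2HSV)
b=cv2.inRange(hsv,(15,110,100),(35,255,255)); 
m=np.zeros_like(b); m[180:230,330:375]=b[180:230,330:375]
m=cv2.morphologyEx(m,cv2.MORPH_CLOSE,np.ones((3,3)))
print("brass",rect("top",m,.09),(m>0).sum())
g=cv2.cvtColor(im,cv2.COLOR_BGR2GRAY); L=(g>130).astype(np.uint8); 
n,lab,st,ce=cv2.connectedComponentsWithStats(L)
i=lab[160,335]; print(st[i],rect("top",lab==i,.06))
# rivets, dial
c=np.array(ce); 
u,v=345,190
cv2.imwrite("pics/t1c.png",cv2.resize(im[178:232,325:385],None,fx=11,fy=11,interpolation=cv2.INTER_NEAREST))
E
```

```text
strongbox 0.83 9822 (0.5590872802734375, -0.16751551818847657, 320.67095947265625, 286.3837890625, 78.4081802368164)
strongbox 0.36 498 (0.5327434692382812, -0.1638089599609375, 58.71803665161133, 118.37440490722656, 78.0678482055664)
lock 0.98 575 (0.5297610473632812, -0.1597016906738281, 60.68081283569336, 119.3486099243164, 78.92157745361328)
lock 0.87 509 (0.496402587890625, 0.117154052734375, 55.0797233581543, 110.96344757080078, 79.13631439208984)
lock 0.62 524 (0.40231414794921877, -0.44134027099609374, 56.182186126708984, 111.4695053100586, 57.280731201171875)
brass (0.5010903015136718, -0.15458905029296874, 55.31272506713867, 52.98140335083008, 78.90547180175781) 157
[  292   128   126   115 10553] (0.56060302734375, -0.16789888000488282, 317.5563659667969, 284.1351013183594, 77.891357421875)
```

View pics/t1c.png

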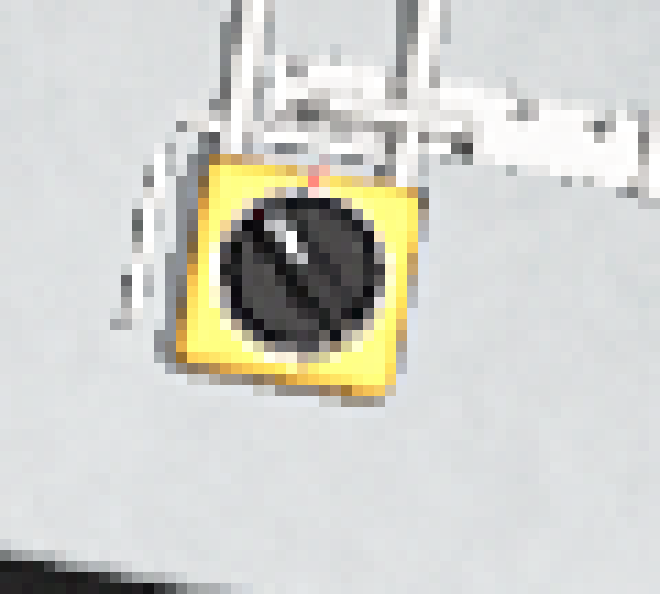

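```bash
python3 - <<'E'
from h import *
im=cv2.imread("pics/top1.png")
g=cv2.cvtColor(im,cv2.COLOR_BGR2GRAY); L=(g>130).astype(np.uint8)
n,lab,st,ce=cv2.connectedComponentsWithStats(L)
m=(lab==lab[160,335]).astype(np.uint8)
k,_=cv2.findContours(m,cv2.RETR_EXTERNAL,cv2.CHAIN_APPROX_NONE)
P=un("top",max(k,key=cv2.contourArea)[:,0],.06)[:,:2]
yaw=-.205;c=np.array([.5605,-.168])
for it in range(3):
    R=np.array([[np.cos(yaw),-np.sin(yaw)],[np.sin(yaw),np.cos(yaw)]]); Q=(P-c)@R
    off=[];sl=[]
    for ax,h in((0,.14),(1,.16)):
        for s in(1,-1):
            o=1-ax; sel=(abs(Q[:,ax]-s*h)<.006)&(abs(Q[:,o])<(.3-h)*.85)
            p=np.polyfit(Q[sel,o],Q[sel,ax],1); sl.append(p[0]*(-1 if ax==0 else 1)); off.append(p[1]-s*h)
    print(np.round(sl,4),np.round(off,4))
    yaw+=np.mean(sl); c=c+R@np.array([(off[0]+off[1])/2,(off[2]+off[3])/2]); print(yaw,c)
# dial candidates
hsv=cv2.cvtColor(im,cv2.COLOR_BGR2HSV)
b=cv2.inRange(hsv,(15,110,100),(35,255,255)); 
def px(p): u,v=pr("top",p); return (round((u-325+.5)*11),round((v-178+.5)*11))
lk=np.array([.502,-.1555]); ly=-.195
for a in(.59,.98,1.37):
    big=cv2.resize(im[178:232,325:385],None,fx=11,fy=11,interpolation=cv2.INTER_NEAREST)
    def LP(x,y,z,t): c,s=np.cos(t),np.sin(t); return [lk[0]+c*x-s*y,lk[1]+s*x+c*y,z]
    q=[px(LP(x,y,.09,ly)) for x,y in((27,28),(27,-28),(-27,-28),(-27,28)) for x,y in[(x/1e3,y/1e3)]]
    cv2.polylines(big,[np.array(q)],True,(0,0,255),1)
    q=[px(LP(x/1e3,y/1e3,.112,ly+a)) for x,y in((16,5),(16,-5),(-16,-5),(-16,5))]
    cv2.polylines(big,[np.array(q)],True,(255,0,255),1)
    cv2.line(big,px(LP(0,0,.112,0)),px(LP(.016,0,.112,ly+a)),(0,255,0),1)
    cv2.imwrite(f"pics/d{int(a*100)}.png",big[130:420,130:460])
cv2.imwrite("pics/dd.png",cv2.hconcat([cv2.imread(f"pics/d{x}.png") for x in(59,98)]))
E
```

```text
[-0.0035 -0.0059 -0.0072 -0.0045] [-0.0025 -0.0006 -0.0025  0.0027]
-0.2102676187276245 [ 0.5589695  -0.16757694]
[-0.0016 -0.0003 -0.0016  0.0009] [-0.0018  0.0009 -0.0026  0.0026]
-0.2109508542670939 [ 0.55857231 -0.16749107]
[-0.0009  0.0004 -0.001   0.0014] [-0.0013  0.0013 -0.0026  0.0026]
-0.2109873003297574 [ 0.55856992 -0.16750193]
```

View pics/dd.png

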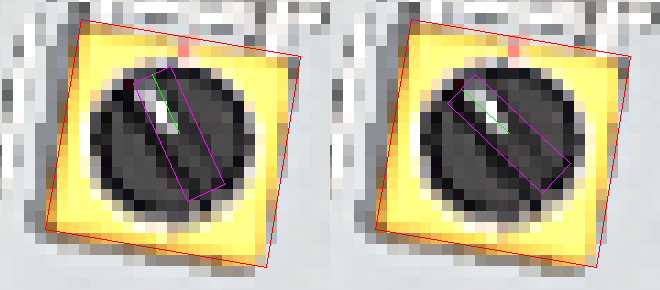

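Call:
drive_tool([
  [[43,-32,2],0,1],
  [[43,-32,2],0,1],
  [[43,-32,2],0,1],
  [[43,-32,2],0,1],
  [[43,-32,2],0,1],
  [[43,-32,2],0,1],
  [[43,-32,2],0,1],
  [[43,-32,2],0,1],
  [[43,-32,2],0,1],
  [[0,0,0],0,1],
])

```text
clock: 2.2
position: [0.4822, -0.194, 0.2043]
eef_rot: [3.132, -0.003, 0.31]
ft_force: [-0.0, -0.2, 0.6]
gripper_width: 0.996
```

```bash
cat >> h.py <<'E'
from scipy.spatial.transform import Rotation as Ro
def sh(t,yaw=None):
    o=manip.observe(); R=Ro.from_euler('xyz',o['eef_rot']).as_matrix()
    d=np.array(t)-o['position']; print('tool mm',np.round(R.T@d*1e3,1),'box mm',np.round([d[0]*np.cos(.211)-d[1]*np.sin(.211),d[0]*np.sin(.211)+d[1]*np.cos(.211),d[2]],3)*1)
    print('twist',None if yaw is None else round(-(yaw-o['eef_rot'][2]),3),'pos',o['position'].round(4),'rot',o['eef_rot'].round(4),'F',o['ft_force'].round(1),'T',o['torque'].round(2),'g',round(o['gripper_width'],3),'j',o['joints'].round(2),'t',o['clock'])
E
python3 -c "
from h import *
sh([.503,-.156,.13],-.205)"
```

```text
tool mm [ 31.2 -30.5  74.1] box mm [ 0.012  0.041 -0.074]
twist 0.515 pos [ 0.4822 -0.194   0.2043] rot [ 3.1317e+00 -2.8000e-03  3.0990e-01] F [-0.  -0.2  0.6] T [ 0.01 -0.    0.01] g 0.996 j [-0.6   0.41  1.72 -0.    1.    0.67] t 2.2
```

Call:
drive_tool([
  [[31,-30,0],0,1],
  [[0,0,20],0.17,1],
  [[0,0,20],0.17,1],
  [[0,0,20],0.17,1],
  [[0,0,0],0,1],
])

```text
clock: 2.82
position: [0.5037, -0.1603, 0.144]
eef_rot: [3.131, -0.011, -0.216]
ft_force: [0.5, 0.4, 0.6]
gripper_width: 0.999
```

```bash
python3 -c "
from h import *
sh([.503,-.156,.072],-.205)
cv2.imwrite('pics/t2.png',cv2.resize(manip.snapshot('top')[140:260,270:430],None,fx=5,fy=5)); cv2.imwrite('pics/s2.png',cv2.resize(manip.snapshot('side')[140:260,260:420],None,fx=5,fy=5))"
```

```text
tool mm [-2.4 -4.8 71.9] box mm [-0.002  0.004 -0.072]
twist -0.011 pos [ 0.5037 -0.1603  0.144 ] rot [ 3.1305 -0.0111 -0.2157] F [0.5 0.4 0.6] T [ 0.03  0.02 -0.  ] g 0.999 j [-0.52  0.51  1.76 -0.01  0.86  1.28] t 2.825
```

View pics/s2.png

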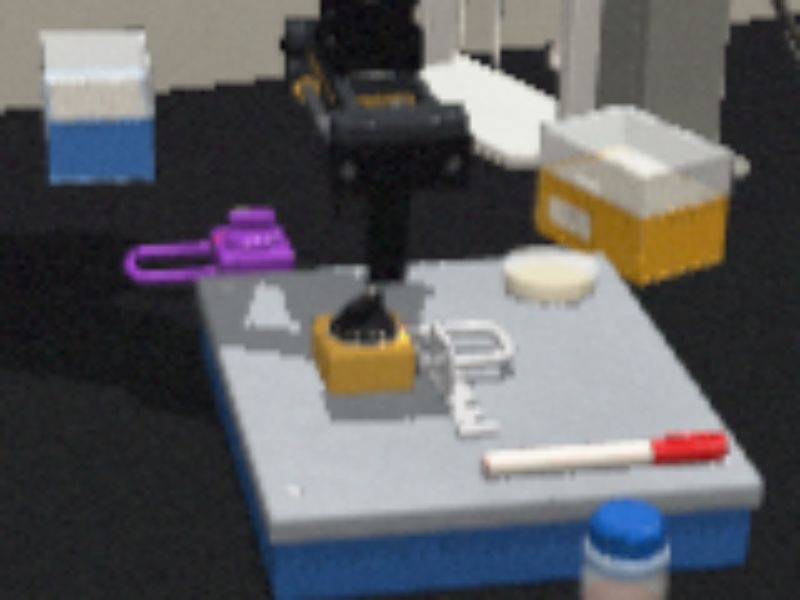

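Call:
drive_tool([
  [[-2,-5,20],0,1],
  [[0,0,22],0,1],
  [[0,0,18],0,1],
  [[0,0,9],0,1],
  [[0,0,0],0,1],
], grip_force=10)

```text
clock: 3.55
position: [0.5092, -0.1611, 0.0805]
eef_rot: [3.125, -0.027, -0.207]
ft_force: [0.5, 0.0, 0.3]
gripper_width: 1.002
```

```bash
python3 -c "
from h import *
sh([.503,-.156,.072],-.205)"
```

```text
tool mm [-7.4 -3.8  8.2] box mm [-0.007  0.004 -0.008]
twist -0.002 pos [ 0.5092 -0.1611  0.0805] rot [ 3.125  -0.0273 -0.2073] F [0.5 0.  0.3] T [0.08 0.07 0.04] g 1.002 j [-0.51  0.61  1.8  -0.01  0.69  1.28] t 3.55
```

Call:
drive_tool([
  [[-4,-2,4],0,1],
  [[-4,-2,4],0,1],
  [[-2,-1,2],0,1],
  [[0,0,0],0,1],
])

```text
clock: 4.05
position: [0.501, -0.1544, 0.0714]
eef_rot: [3.124, -0.03, -0.206]
ft_force: [-0.9, 0.2, -0.8]
gripper_width: 1.003
```

```bash
python3 -c "
from h import *
sh([.503,-.156,.071],-.205)"
```

```text
tool mm [2.3 1.2 0.5] box mm [ 0.002 -0.001 -0.   ]
twist -0.001 pos [ 0.501  -0.1544  0.0714] rot [ 3.1239 -0.0305 -0.2061] F [-0.9  0.2 -0.8] T [0.04 0.02 0.04] g 1.003 j [-0.51  0.62  1.83 -0.01  0.65  1.28] t 4.05
```

Call:
drive_tool([
  [[0,0,0],0,0],
  [[0,0,0],0,0],
  [[0,0,0],0,0],
  [[0,0,0],0,0],
  [[0,0,0],0,0],
  [[0,0,0],0,0],
], grip_force=12)

```text
clock: 4.8
position: [0.5015, -0.1549, 0.0717]
eef_rot: [3.123, -0.031, -0.206]
ft_force: [-0.5, 0.5, -0.4]
gripper_width: 0.648
```

Call:
drive_tool([
  [[2,0,0],0,0],
  [[2,0,0],0,0],
  [[2,0,0],0,0],
  [[0,0,0],0,0],
])

```text
clock: 5.3
position: [0.5043, -0.1548, 0.0717]
eef_rot: [3.125, -0.024, -0.205]
ft_force: [-2.2, -0.6, 1.9]
gripper_width: 0.645
```

Call:
drive_tool([
  [[0,-2,0],0,0],
  [[0,-2,0],0,0],
  [[0,-2,0],0,0],
  [[0,0,0],0,0],
])

```text
clock: 5.8
position: [0.508, -0.1501, 0.0717]
eef_rot: [3.123, -0.029, -0.205]
ft_force: [-2.0, -0.4, 0.8]
gripper_width: 0.642
```

```bash
python3 -c "
from h import *
sh([.513,-.15,.071],-.211)"
```

```text
tool mm [ 4.8 -1.1  0.8] box mm [ 0.005  0.001 -0.001]
twist 0.006 pos [ 0.508  -0.1501  0.0717] rot [ 3.1229 -0.0293 -0.2055] F [-2.  -0.4  0.8] T [-0.07  0.32 -0.01] g 0.642 j [-0.49  0.63  1.82 -0.02  0.66  1.3 ] t 5.8
```

Call:
drive_tool([
  [[2,0,0],0,0],
  [[2,0,0],0.005,0],
  [[2,0,0],0,0],
  [[0,0,0],0,0],
])

```text
clock: 6.3
position: [0.5107, -0.1498, 0.0718]
eef_rot: [3.124, -0.021, -0.21]
ft_force: [-2.0, -0.2, 2.6]
gripper_width: 0.645
```

Call:
drive_tool([
  [[2,0,0],0,0],
  [[2,0,0],0,0],
  [[0,0,0],0,0],
])

```text
clock: 6.68
position: [0.5106, -0.1498, 0.0717]
eef_rot: [3.125, -0.012, -0.21]
ft_force: [-2.0, -0.3, 1.7]
gripper_width: 0.645
```

Call:
drive_tool([
  [[3,0,0],0,0],
])

```text
clock: 6.8
position: [0.5108, -0.1497, 0.0716]
eef_rot: [3.125, -0.006, -0.209]
ft_force: [-11.8, -2.5, 9.5]
gripper_width: 0.64
```

```bash
python3 -c "
from h import *
sh([.513,-.15,.071],-.211)"
```

```text
tool mm [ 2.2 -0.2  0.6] box mm [ 0.002  0.    -0.001]
twist 0.002 pos [ 0.5108 -0.1497  0.0716] rot [ 3.1254 -0.0056 -0.2094] F [-11.8  -2.5   9.5] T [-0.33  1.98 -0.21] g 0.64 j [-0.49  0.63  1.79 -0.02  0.7   1.31] t 6.8
```

Call:
drive_tool([
  [[0,-3,0],0,0],
])

```text
clock: 6.92
position: [0.5111, -0.1483, 0.0718]
eef_rot: [3.123, -0.005, -0.208]
ft_force: [-6.8, -13.0, 1.9]
gripper_width: 0.642
```

```bash
python3 -c "
from h import *
sh([.513,-.15,.071],-.211)
im=manip.snapshot('top');cv2.imwrite('pics/t3.png',cv2.resize(im[170:230,315:395],None,fx=8,fy=8,interpolation=cv2.INTER_NEAREST))
im=manip.snapshot('side');cv2.imwrite('pics/s3.png',cv2.resize(im[170:250,290:400],None,fx=7,fy=7))"
```

```text
tool mm [2.2 1.3 0.8] box mm [ 0.002 -0.001 -0.001]
twist 0.003 pos [ 0.5111 -0.1483  0.0718] rot [ 3.1228 -0.0055 -0.2084] F [ -6.8 -13.    1.9] T [-2.14  1.21 -0.21] g 0.642 j [-0.48  0.63  1.79 -0.03  0.7   1.32] t 6.925
```

View pics/s3.png

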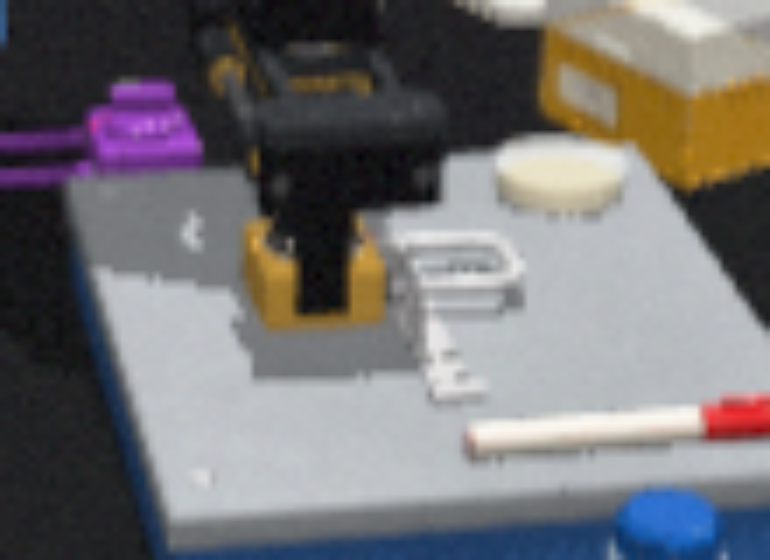

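View pics/t3.png

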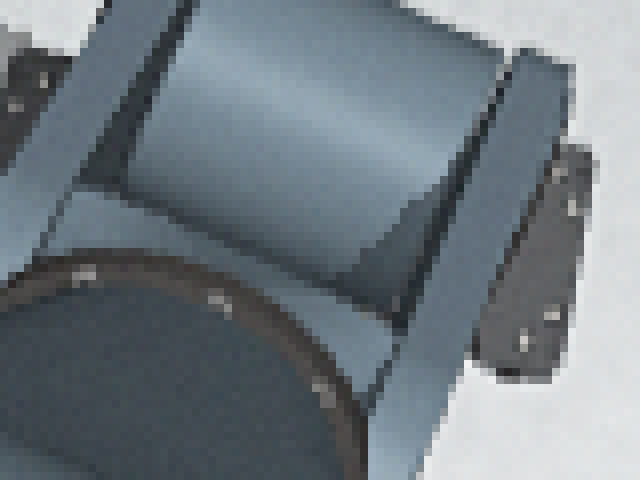

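Call:
drive_tool([
  [[3,-2,0],0,0],
  [[3,-3,0],0,0],
  [[2,-2,0],0,0],
])

```text
clock: 7.4
position: [0.5111, -0.1484, 0.0716]
eef_rot: [3.113, 0.014, -0.205]
ft_force: [-9.1, -6.0, 5.5]
gripper_width: 0.645
```

Call:
drive_tool([
  [[0,0,0],0,0.75],
  [[0,0,0],0,0.9],
  [[0,0,0],0,1],
  [[0,0,0],0,1],
])

```text
clock: 7.9
position: [0.5153, -0.1495, 0.0716]
eef_rot: [3.113, 0.005, -0.206]
ft_force: [-1.0, -0.1, -0.2]
gripper_width: 0.961
```

```bash
python3 -c "
from h import *
sh([.511,-.148,.13],.38)"
```

```text
tool mm [ -4.9   1.1 -58.3] box mm [-0.005  0.001  0.058]
twist -0.586 pos [ 0.5153 -0.1495  0.0716] rot [ 3.113   0.0052 -0.2064] F [-1.  -0.1 -0.2] T [0.09 0.07 0.03] g 0.961 j [-0.47  0.64  1.78 -0.04  0.72  1.34] t 7.9
```

Call:
drive_tool([
  [[-4,0,-10],0,1],
  [[0,0,-25],-0.15,1],
  [[0,0,-25],-0.15,1],
  [[0,0,-25],-0.15,1],
  [[0,0,-25],-0.15,1],
  [[0,0,0],0,1],
])

```text
clock: 8.65
position: [0.5119, -0.1442, 0.1874]
eef_rot: [3.121, 0.019, 0.413]
ft_force: [-0.1, -0.0, -0.1]
gripper_width: 0.998
```

```bash
python3 -c "
from h import *
sh([.511,-.148,.11],.38)
im=manip.snapshot('top');cv2.imwrite('pics/t4.png',im)
im=manip.snapshot('side');cv2.imwrite('pics/s4r.png',im);cv2.imwrite('pics/s4.png',cv2.resize(im[180:240,300:380],None,fx=10,fy=10,interpolation=cv2.INTER_CUBIC))
for l in('lock','dial_grip','shackle_bar','corner_seat','lock_case'): print(l,[(d['conf'],d['at']) for d in manip.mark_of('side',l)])
"
```

```text
tool mm [-0.8  1.5 77.4] box mm [-0.    -0.004 -0.077]
twist 0.033 pos [ 0.5119 -0.1442  0.1874] rot [3.1207 0.0194 0.4131] F [-0.1 -0.  -0.1] T [-0.05 -0.04 -0.02] g 0.998 j [-0.47  0.45  1.7  -0.03  0.98  0.71] t 8.65
lock [(0.78, [0.3832, -0.4482, -0.0004]), (0.74, [0.5132, -0.1501, 0.0549]), (0.5, [0.5322, 0.1197, -0.0004])]
dial_grip [(0.68, [0.3792, -0.449, 0.0479]), (0.56, [0.5376, 0.1181, 0.0407]), (0.51, [0.5168, -0.1461, 0.1032]), (0.44, [0.5153, -0.152, 0.0811]), (0.34, [0.5976, -0.1695, 0.0714])]
shackle_bar [(0.71, [0.45, -0.4977, 0.0194]), (0.61, [0.5968, -0.1699, 0.073]), (0.38, [0.4537, 0.1389, 0.0161])]
corner_seat [(0.93, [0.5111, -0.1506, 0.0602])]
lock_case [(0.9, [0.5123, -0.1492, 0.0811]), (0.64, [0.5343, 0.1204, 0.0225]), (0.61, [0.3825, -0.4535, 0.0222])]
```

View pics/s4.png

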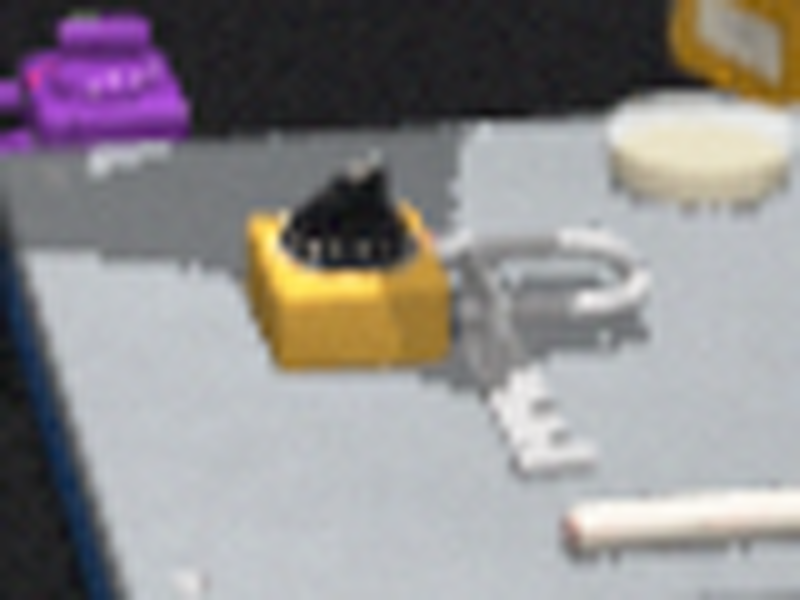

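View pics/t4.png

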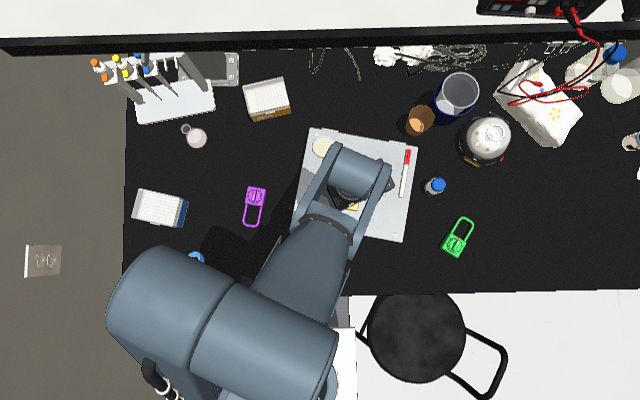

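```bash
python3 - <<'E'
from h import *
im=cv2.imread('pics/s4r.png'); lk=np.array([.5115,-.149]); ly=-.211
out=[]
for a in(None,.59,.98,1.37):
    s=20;u0,v0=322,190; big=cv2.resize(im[v0:v0+22,u0:u0+28],None,fx=s*.65,fy=s*.65,interpolation=cv2.INTER_CUBIC);f=s*.65
    def P(x,y,z,t):
        c,sn=np.cos(t),np.sin(t);u,v=pr('side',[lk[0]+(c*x-sn*y)/1e3,lk[1]+(sn*x+c*y)/1e3,.06+z/1e3]);return [round((u-u0+.5)*f),round((v-v0+.5)*f)]
    if a:
        for z in(38,52):
            cv2.polylines(big,[np.array([P(x,y,z,ly+a) for x,y in((16,5),(16,-5),(-16,-5),(-16,5))])],True,(255,0,255),1)
        cv2.line(big,P(0,0,52,ly),P(16,0,52,ly+a),(0,255,0),1)
        cv2.polylines(big,[np.array([P(21*np.cos(t),21*np.sin(t),30,ly) for t in np.arange(0,6.3,.3)])],False,(255,255,0),1)
        cv2.polylines(big,[np.array([P(x,y,30,ly) for x,y in((27,28),(27,-28),(-27,-28),(-27,28))])],True,(0,0,255),1)
    out.append(big)
cv2.imwrite('pics/sd.png',cv2.vconcat([cv2.hconcat(out[:2]),cv2.hconcat(out[2:])]))
E
```

```text
(no output)
```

View pics/sd.png

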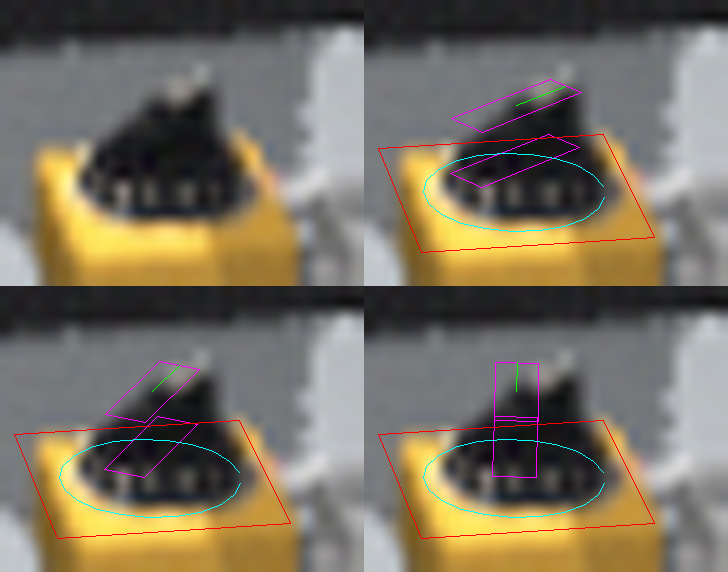

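```bash
python3 - <<'E'
from h import *
im=cv2.imread('pics/top1.png').astype(float); g=im.min(axis=2)
# dark disc: skirt
sub=g[190:216,338:368]; 
d=np.clip(90-im.max(axis=2),0,60)[190:216,338:368]; ys,xs=np.mgrid[190:216,338:368]
cx,cy=(d*xs).sum()/d.sum(),(d*ys).sum()/d.sum(); print('dark centroid',cx,cy)
print(im[195:212,344:362].mean(axis=2).astype(int))
lk=un('top',[cx,cy],.104)[0]; print(lk)
E
```

```text
dark centroid 351.9058524173028 202.1550042408821
[[202 215 214 220 217 215 178 210 133 230 240 222 214 212 205 208 200 188]
 [206 213 219 223 132  75  65  17  28  31  22  75 181 228 218 214 213 213]
 [211 214 223 143  19  93 105  49  66  81  61  48  26 140 228 213 213 215]
 [213 203 144   8  15 180 204  99  43  74  72  73  55  27 142 220 213 215]
 [218 176  67  55  10  47 178 253  30  67  75  73  75  64  19 223 213 212]
 [239  77  11  83  30  19  58 255 107  45  68  74  75  88  20 163 222 210]
 [255  72  24  77  57  42  25 123 193  46  42  70  71  72  37 142 242 209]
 [254  32  39  78  75  83  19  32  66  60  47  50  76  74  41  59 232 204]
 [250  65  21  78  72  78  52  18  49  69  65  44  74  76  48  90 238 202]
 [236 152  11  76  78  75  78  30  20  64  74  60  56  68  13 141 228 199]
 [238 160  15  67  80  78  79  52  31  25  66  65  56  35  45 230 226 191]
 [213 195  45  17  76  79  78  79  53  44  34  68  30  10 111 214 211 185]
 [214 240 156  48  18  72  69  77  81  74  29  52  84  81 185 225 208 171]
 [213 214 232 171  74  13  33  57  64  56  96  16 162 201 227 213 203 153]
 [213 212 212 240 199 144 119 116  79  77 162 123 193 238 214 216 200 158]
 [195 201 209 210 226 249 235 239 172 178 192 232 215 214 216 216 199 178]
 [134 152 168 178 186 190 197 221 194 201 213 213 214 215 215 215 191 188]]
[ 0.50090288 -0.15419689  0.104     ]
```

Call:
drive_tool([
  [[0,2,20],-0.11,0.5],
  [[0,2,20],-0.11,0.5],
  [[0,0,20],0,0.5],
  [[0,0,10],0,0.5],
  [[0,0,0],0,0.5],
])

```text
clock: 9.62
position: [0.5103, -0.1489, 0.1097]
eef_rot: [3.136, 0.028, 0.638]
ft_force: [-0.5, 0.6, 0.1]
gripper_width: 0.542
```

```bash
python3 -c "
from h import *
sh([.5111,-.1484,.1005],.64)"
```

```text
tool mm [1.2 0.1 9.2] box mm [ 0.001  0.001 -0.009]
twist -0.002 pos [ 0.5103 -0.1489  0.1097] rot [3.1355 0.0285 0.6382] F [-0.5  0.6  0.1] T [-0.03 -0.02 -0.02] g 0.542 j [-0.48  0.57  1.76 -0.04  0.82  0.48] t 9.625
```

Call:
drive_tool([
  [[0,0,4],0,0.5],
  [[1,0,4],0,0.5],
  [[0,0,0],0,0.3],
  [[0,0,0],0,0],
  [[0,0,0],0,0],
  [[0,0,0],0,0],
  [[0,0,0],0,0],
], grip_force=4)

```text
clock: 10.5
position: [0.5129, -0.1494, 0.1033]
eef_rot: [3.13, 0.026, 0.638]
ft_force: [1.1, -1.0, -1.6]
gripper_width: 0.114
```

```bash
python3 -c "
from h import *
sh([.5111,-.1484,.1005],.64)"
```

```text
tool mm [-0.8 -2.   2.8] box mm [-0.002  0.001 -0.003]
twist -0.002 pos [ 0.5129 -0.1494  0.1033] rot [3.1301 0.0262 0.6383] F [ 1.1 -1.  -1.6] T [-0.21 -0.15  0.  ] g 0.114 j [-0.48  0.59  1.76 -0.04  0.8   0.48] t 10.5
```

Call:
drive_tool([
  [[0,0,0],0,0],
  [[1,0,0],0.1,0],
  [[1,0,0],0.1,0],
  [[1,0,0],0.1,0],
], grip_force=25)

```text
clock: 11.0
position: [0.513, -0.149, 0.1034]
eef_rot: [3.123, 0.028, 0.331]
ft_force: [-1.5, -2.1, 1.4]
gripper_width: 0.109
```

```bash
python3 -c "
from h import *
sh([.5111,-.1484,.1005],-.211)"
```

```text
tool mm [-1.5 -1.2  2.9] box mm [-0.002  0.    -0.003]
twist 0.542 pos [ 0.513  -0.149   0.1034] rot [3.1233 0.0277 0.331 ] F [-1.5 -2.1  1.4] T [-0.33  0.34  0.06] g 0.109 j [-0.47  0.59  1.76 -0.05  0.8   0.8 ] t 11.0
```

Call:
drive_tool([
  [[1,0,0],0.1,0],
  [[1,0,0],0.1,0],
  [[1,-1,0],0.1,0],
  [[1,-1,0],0.1,0],
])

```text
clock: 11.5
position: [0.5131, -0.148, 0.1038]
eef_rot: [3.11, 0.026, -0.08]
ft_force: [-1.9, -3.5, 1.6]
gripper_width: 0.113
```

```bash
python3 -c "
from h import *
sh([.5111,-.1484,.1005],-.211)"
```

```text
tool mm [-1.9  0.4  3.4] box mm [-0.002 -0.001 -0.003]
twist 0.131 pos [ 0.5131 -0.148   0.1038] rot [ 3.1105  0.026  -0.0798] F [-1.9 -3.5  1.6] T [-0.59  0.47 -0.03] g 0.113 j [-0.47  0.59  1.75 -0.05  0.81  1.22] t 11.5
```

Call:
drive_tool([
  [[1,-1,0],0.08,0],
  [[1,-1,0],0.06,0],
  [[1,-1,0],0.06,0],
])

```text
clock: 11.88
position: [0.5132, -0.1476, 0.104]
eef_rot: [3.101, 0.025, -0.285]
ft_force: [-2.5, -3.7, 1.9]
gripper_width: 0.113
```

```bash
python3 -c "
from h import *
sh([.5111,-.1484,.1005],-.211)
im=manip.snapshot('side');cv2.imwrite('pics/s5.png',cv2.resize(im[180:240,300:380],None,fx=10,fy=10,interpolation=cv2.INTER_CUBIC))
for l in('shackle_bar',): print(l,[(d['conf'],d['at']) for d in manip.mark_of('side',l)])"
```

```text
tool mm [-1.7  1.2  3.6] box mm [-0.002 -0.001 -0.003]
twist -0.074 pos [ 0.5132 -0.1476  0.104 ] rot [ 3.1008  0.0254 -0.2846] F [-2.5 -3.7  1.9] T [-0.48  0.5  -0.01] g 0.113 j [-0.46  0.59  1.75 -0.06  0.82  1.43] t 11.875
shackle_bar [(0.6, [0.452, 0.1413, 0.0114]), (0.56, [0.4481, -0.4958, 0.0174]), (0.44, [0.6067, -0.1693, 0.076])]
```

View pics/s5.png

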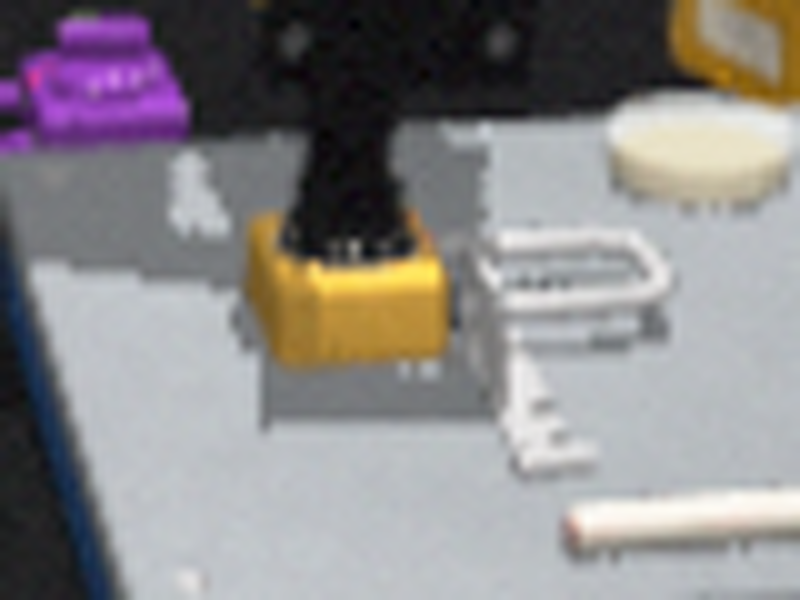

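Call:
drive_tool([
  [[0,0,0],-0.03,0.3],
  [[0,0,0],0,0.5],
  [[0,0,-10],0,0.5],
  [[0,0,-20],-0.1,0.5],
  [[0,0,-20],-0.18,0.5],
  [[0,0,0],-0.18,0.5],
  [[0,0,0],-0.18,0.5],
  [[0,0,0],-0.18,0.5],
  [[0,0,0],-0.18,0.5],
  [[0,0,0],-0.18,0.5],
  [[0,0,0],-0.18,0.5],
  [[0,0,0],-0.18,0.5],
])

```text
clock: 13.48
position: [0.5196, -0.1422, 0.162]
eef_rot: [-3.125, 0.034, 1.346]
ft_force: [0.0, -0.3, -0.4]
gripper_width: 0.504
```

```bash
python3 -c "
from h import *
sh([.606,-.169,.13],1.36)
im=manip.snapshot('side');cv2.imwrite('pics/s6.png',cv2.resize(im[180:240,300:380],None,fx=10,fy=10,interpolation=cv2.INTER_CUBIC))
for l in('shackle_bar','lock','lock_case'): print(l,[(d['conf'],d['at']) for d in manip.mark_of('side',l)])"
```

```text
tool mm [-5.8 90.7 30.8] box mm [ 0.09  -0.008 -0.032]
twist -0.014 pos [ 0.5196 -0.1422  0.162 ] rot [-3.1254  0.0339  1.3456] F [ 0.  -0.3 -0.4] T [-0.01 -0.1  -0.02] g 0.504 j [-0.45  0.5   1.7  -0.05  0.95 -0.2 ] t 13.475
shackle_bar [(0.57, [0.45, -0.4978, 0.0154]), (0.56, [0.604, -0.1739, 0.0769]), (0.54, [0.454, 0.1394, 0.0155])]
lock [(0.9, [0.3797, -0.4496, 0.0028]), (0.86, [0.5133, -0.1459, 0.056]), (0.52, [0.5341, 0.1219, -0.0022]), (0.51, [0.586, -0.3057, 0.0561])]
lock_case [(0.79, [0.5338, 0.1177, 0.024]), (0.73, [0.3822, -0.4545, 0.0236]), (0.58, [0.5164, -0.1482, 0.1072]), (0.57, [0.5139, -0.1509, 0.0822])]
```

View pics/s6.png

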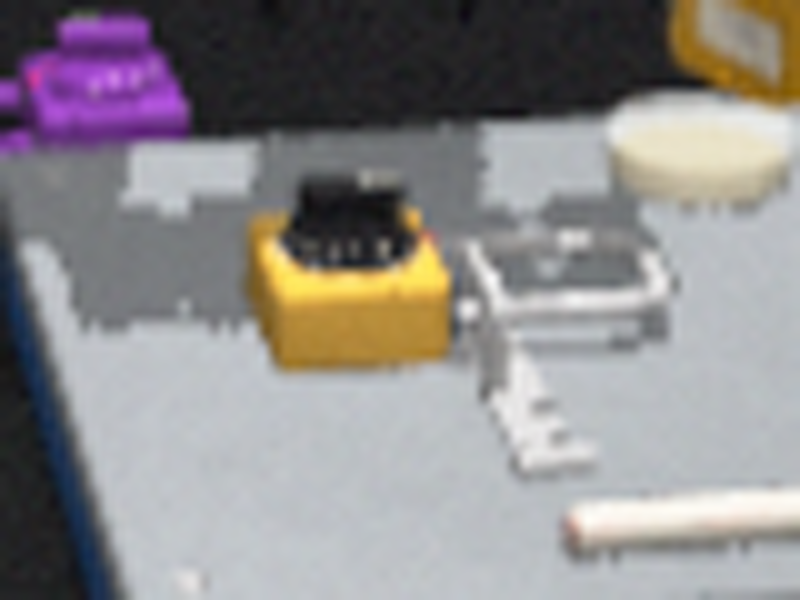

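Call:
drive_tool([
  [[-2,30,0],0,0.5],
  [[-2,30,0],0,0.5],
  [[-2,28,0],0,0.5],
  [[0,0,10],0,0.5],
  [[0,0,10],0,0.5],
  [[0,0,0],0,0.5],
])

```text
clock: 14.42
position: [0.6018, -0.1679, 0.1389]
eef_rot: [-3.121, 0.033, 1.324]
ft_force: [-0.8, 0.6, -0.3]
gripper_width: 0.501
```

```bash
python3 -c "
from h import *
sh([.606,-.169,.067],1.36)
im=manip.snapshot('side');cv2.imwrite('pics/s7.png',cv2.resize(im[160:240,300:400],None,fx=8,fy=7,interpolation=cv2.INTER_CUBIC))"
```

```text
tool mm [ 2.3  5.8 71.7] box mm [ 0.004 -0.    -0.072]
twist -0.036 pos [ 0.6018 -0.1679  0.1389] rot [-3.1206  0.0326  1.3244] F [-0.8  0.6 -0.3] T [-0.02 -0.14 -0.03] g 0.501 j [-0.43  0.63  1.49 -0.04  1.03 -0.16] t 14.425
```

View pics/s7.png

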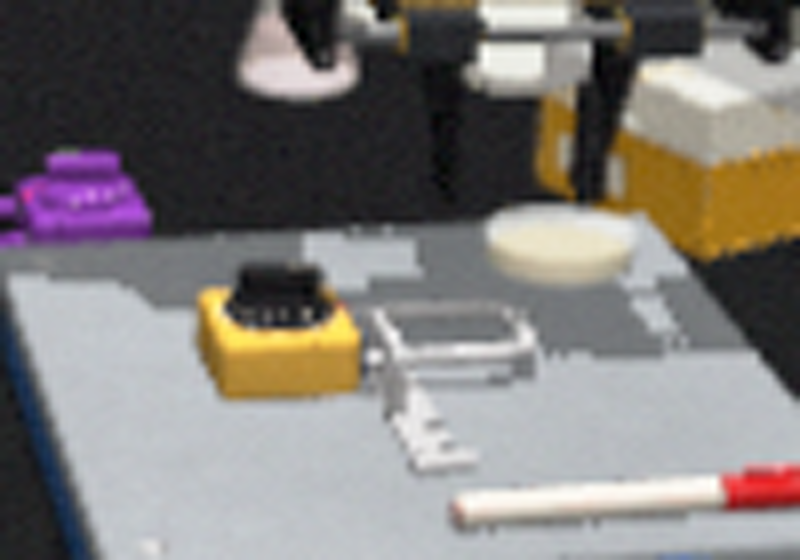

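Call:
drive_tool([
  [[2,5,15],-0.035,0.5],
  [[0,0,15],0,0.5],
  [[0,0,8],0,0.5],
  [[0,0,0],0,0.5],
])

```text
clock: 14.98
position: [0.6053, -0.1677, 0.0982]
eef_rot: [-3.118, 0.031, 1.362]
ft_force: [-0.3, -0.0, 0.4]
gripper_width: 0.496
```

```bash
python3 -c "
from h import *
sh([.606,-.169,.067],1.36)"
```

```text
tool mm [-0.2  1.7 31.2] box mm [ 0.001 -0.001 -0.031]
twist 0.002 pos [ 0.6053 -0.1677  0.0982] rot [-3.1183  0.0315  1.3616] F [-0.3 -0.   0.4] T [ 0.02 -0.04  0.05] g 0.496 j [-0.43  0.69  1.51 -0.04  0.96 -0.2 ] t 14.975
```

Call:
drive_tool([
  [[0,0,10],0,0.5],
  [[0,0,10],0,0.5],
  [[0,0,8],0,0.5],
  [[0,0,0],0,0.5],
])

```text
clock: 15.48
position: [0.6047, -0.1687, 0.0685]
eef_rot: [-3.119, 0.032, 1.361]
ft_force: [0.5, -0.7, 0.1]
gripper_width: 0.499
```

```bash
python3 -c "
from h import *
sh([.606,-.169,.067],1.36)
im=manip.snapshot('side');cv2.imwrite('pics/s8.png',cv2.resize(im[160:240,300:400],None,fx=8,fy=7,interpolation=cv2.INTER_CUBIC))"
```

```text
tool mm [0.  1.4 1.5] box mm [ 0.001 -0.    -0.002]
twist 0.001 pos [ 0.6047 -0.1687  0.0685] rot [-3.119   0.0317  1.3614] F [ 0.5 -0.7  0.1] T [-0.04 -0.06 -0.06] g 0.499 j [-0.43  0.73  1.52 -0.05  0.9  -0.19] t 15.475
```

View pics/s8.png

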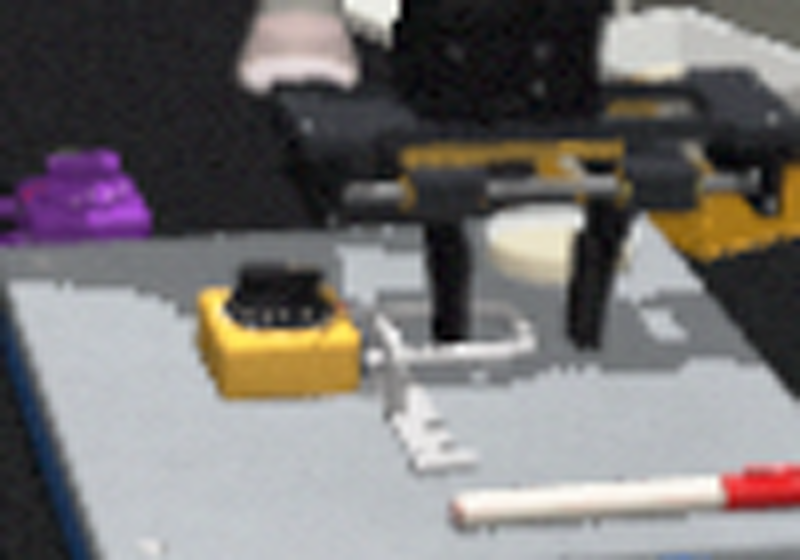

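Call:
drive_tool([
  [[0,3,1],0,0.5],
  [[0,1,0],0,0.4],
  [[0,0,0],0,0],
  [[0,0,0],0,0],
  [[0,0,0],0,0],
  [[0,0,0],0,0],
], grip_force=15)

```text
clock: 16.27
position: [0.6092, -0.1698, 0.0689]
eef_rot: [-3.12, 0.032, 1.362]
ft_force: [-0.7, 0.2, 0.2]
gripper_width: 0.086
```

```bash
python3 -c "
from h import *
sh([.606,-.169,.067],1.36)"
```

```text
tool mm [ 0.2 -3.3  1.9] box mm [-0.003  0.    -0.002]
twist 0.002 pos [ 0.6092 -0.1698  0.0689] rot [-3.1202  0.0323  1.3616] F [-0.7  0.2  0.2] T [-0.04  0.08  0.01] g 0.086 j [-0.43  0.74  1.51 -0.05  0.91 -0.19] t 16.275
```

Call:
drive_tool([
  [[0,4,0],0,0],
  [[0,4,0],0,0],
  [[0,4,0],0,0],
  [[0,4,0],0,0],
])

```text
clock: 16.77
position: [0.6245, -0.173, 0.0682]
eef_rot: [-3.117, 0.032, 1.362]
ft_force: [-1.9, -0.6, 0.6]
gripper_width: 0.081
```

```bash
python3 -c "
from h import *
sh([.606,-.169,.067],1.36)"
```

```text
tool mm [  0.1 -18.9   1.7] box mm [-0.019  0.    -0.001]
twist 0.002 pos [ 0.6245 -0.173   0.0682] rot [-3.1172  0.032   1.3617] F [-1.9 -0.6  0.6] T [-0.04  0.19  0.01] g 0.081 j [-0.42  0.76  1.47 -0.05  0.94 -0.19] t 16.775
```

Call:
drive_tool([
  [[0,3,0],0,0],
  [[0,3,0],0,0],
])

```text
clock: 17.02
position: [0.6264, -0.1732, 0.0667]
eef_rot: [-3.106, 0.031, 1.363]
ft_force: [-7.9, -0.3, 0.7]
gripper_width: 0.085
```

Call:
drive_tool([
  [[0,3,0],0,0],
])

```text
clock: 17.15
position: [0.6264, -0.1731, 0.0656]
eef_rot: [-3.098, 0.031, 1.363]
ft_force: [-6.1, 1.0, 0.5]
gripper_width: 0.081
```

```bash
python3 -c "
from h import *
sh([.606,-.169,.067],1.36)
im=manip.snapshot('side');cv2.imwrite('pics/s9.png',cv2.resize(im[160:240,300:400],None,fx=8,fy=7,interpolation=cv2.INTER_CUBIC))"
```

```text
tool mm [ -0.2 -20.8  -0.5] box mm [-0.021 -0.     0.001]
twist 0.003 pos [ 0.6264 -0.1731  0.0656] rot [-3.0984  0.0311  1.3634] F [-6.1  1.   0.5] T [-0.05  0.95  0.03] g 0.081 j [-0.42  0.77  1.45 -0.05  0.96 -0.19] t 17.15
```

View pics/s9.png

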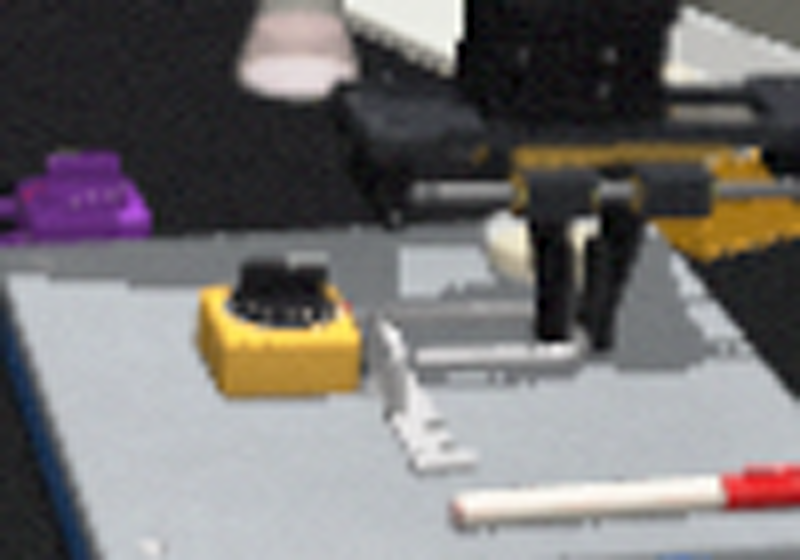

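Call:
drive_tool([
  [[0,0,0],0,0.3],
  [[0,0,0],0,0.4],
  [[0,0,-10],0,0.4],
  [[0,0,-20],0,0.5],
  [[0,0,-25],0,0.8],
  [[0,0,-25],0,1],
  [[0,0,-15],0.1,1],
  [[0,-20,0],0.18,1],
  [[0,0,0],0.18,1],
  [[0,0,0],0.18,1],
  [[0,0,0],0.18,1],
  [[0,0,0],0.18,1],
])

```text
clock: 18.7
position: [0.6226, -0.1671, 0.1757]
eef_rot: [3.118, 0.027, 0.329]
ft_force: [-0.4, -0.6, 0.2]
gripper_width: 1.0
```

Call:
drive_tool([
  [[0,0,0],0.15,1],
  [[0,0,0],0.15,1],
  [[0,0,0],0.15,1],
  [[0,0,0],0.1,1],
  [[0,0,0],0,1],
])

```text
clock: 19.32
position: [0.6272, -0.1679, 0.182]
eef_rot: [3.106, -0.003, -0.238]
ft_force: [0.1, -0.6, -0.2]
gripper_width: 0.999
```

```bash
python3 -c "
from h import *
sh([.511,-.148,.13],-.211)
print(Ro.from_euler('xyz',manip.observe()['eef_rot']).as_matrix()[:,2].round(3))
im=manip.snapshot('side');cv2.imwrite('pics/s10.png',cv2.resize(im[160:240,300:400],None,fx=8,fy=7,interpolation=cv2.INTER_CUBIC))
for l in('shackle_bar','lock','lock_case','corner_seat'): print(l,[(d['conf'],d['at']) for d in manip.mark_of('side',l)])"
```

```text
tool mm [-117.7    6.2   51.8] box mm [-0.118 -0.005 -0.052]
twist -0.027 pos [ 0.6272 -0.1679  0.182 ] rot [ 3.1058 -0.0033 -0.2381] F [ 0.1 -0.6 -0.2] T [ 0.04 -0.01  0.05] g 0.999 j [-0.42  0.6   1.41 -0.04  1.12  1.41] t 19.325
[-0.005 -0.036 -0.999]
shackle_bar [(0.65, [0.4507, -0.4988, 0.0173]), (0.45, [0.6233, -0.1753, 0.0771]), (0.42, [0.4487, 0.138, 0.0131])]
lock [(0.7, [0.5335, 0.1213, -0.0028]), (0.59, [0.3785, -0.4493, 0.0007])]
lock_case [(0.86, [0.5134, -0.1518, 0.0816]), (0.56, [0.3811, -0.4508, 0.0221]), (0.54, [0.5358, 0.118, 0.0204])]
corner_seat [(0.96, [0.5123, -0.1465, 0.0584])]
```

View pics/s10.png

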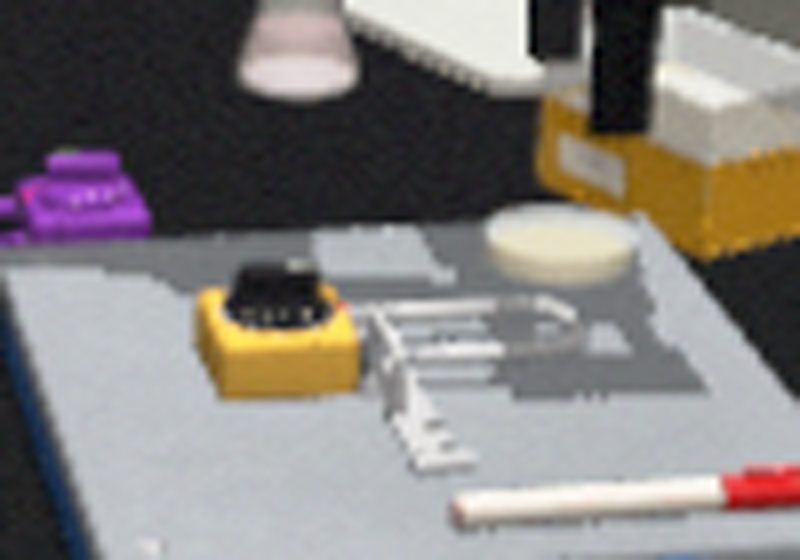

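Call:
drive_tool([
  [[-30,2,0],-0.03,1],
  [[-30,2,0],0,1],
  [[-30,2,0],0,1],
  [[-25,0,0],0,1],
  [[0,0,25],0,1],
  [[0,0,20],0,1],
  [[0,0,0],0,1],
])

```text
clock: 20.45
position: [0.5099, -0.1505, 0.136]
eef_rot: [3.105, -0.003, -0.203]
ft_force: [0.7, -0.2, 0.1]
gripper_width: 0.996
```

```bash
python3 -c "
from h import *
sh([.511,-.148,.071],-.211)"
```

```text
tool mm [ 0.4 -5.1 64.9] box mm [ 0.001  0.003 -0.065]
twist 0.008 pos [ 0.5099 -0.1505  0.136 ] rot [ 3.1053 -0.0032 -0.2029] F [ 0.7 -0.2  0.1] T [ 0.09 -0.   -0.01] g 0.996 j [-0.48  0.53  1.75 -0.05  0.85  1.33] t 20.45
```

Call:
drive_tool([
  [[0,-3,20],0.008,1],
  [[0,-2,20],0,1],
  [[0,0,15],0,1],
  [[0,0,5],0,1],
  [[0,0,0],0,1],
])

```text
clock: 21.08
position: [0.5146, -0.1496, 0.0776]
eef_rot: [3.103, -0.011, -0.21]
ft_force: [0.4, -0.3, -0.1]
gripper_width: 1.001
```

```bash
python3 -c "
from h import *
sh([.511,-.148,.073],-.211)"
```

```text
tool mm [-4.  -1.   4.5] box mm [-0.004  0.001 -0.005]
twist 0.001 pos [ 0.5146 -0.1496  0.0776] rot [ 3.1031 -0.0115 -0.2096] F [ 0.4 -0.3 -0.1] T [0.05 0.   0.02] g 1.001 j [-0.47  0.63  1.79 -0.05  0.71  1.35] t 21.075
```

Call:
drive_tool([
  [[-1,-1,3],0,1],
  [[0,0,2],0,1],
  [[0,0,0],0,0],
  [[0,0,0],0,0],
  [[0,0,0],0,0],
  [[0,0,0],0,0],
  [[0,0,0],0,0],
], grip_force=15)

```text
clock: 21.95
position: [0.5148, -0.1495, 0.074]
eef_rot: [3.102, -0.015, -0.209]
ft_force: [-0.4, 0.1, -1.1]
gripper_width: 0.642
```

Call:
drive_tool([
  [[0,0,0],0,0],
  [[0,0,0],0,0],
], grip_force=50)

```text
clock: 22.2
position: [0.5148, -0.1495, 0.074]
eef_rot: [3.102, -0.015, -0.209]
ft_force: [0.6, -0.7, 0.1]
gripper_width: 0.632
```

```bash
python3 -c "
from h import *
sh([.511,-.148,.073],-.211)"
```

```text
tool mm [-4.1 -0.7  0.9] box mm [-0.004  0.001 -0.001]
twist 0.002 pos [ 0.5148 -0.1495  0.074 ] rot [ 3.1017 -0.0147 -0.2092] F [ 0.6 -0.7  0.1] T [ 0.04  0.08 -0.01] g 0.632 j [-0.47  0.63  1.79 -0.05  0.7   1.35] t 22.2
```

Call:
drive_tool([
  [[0,0.2,-5],0,0],
  [[0,0.4,-10],0,0],
  [[0,0.4,-10],0,0],
  [[0,0.4,-10],0,0],
  [[0,0,0],0,0],
])

```text
clock: 22.82
position: [0.5132, -0.1485, 0.1107]
eef_rot: [3.103, -0.012, -0.209]
ft_force: [1.0, -0.2, -3.8]
gripper_width: 0.638
```

```bash
python3 -c "
from h import *
sh([.511,-.148,.22],-.211)
im=manip.snapshot('side');cv2.imwrite('pics/s11.png',cv2.resize(im[140:240,280:400],None,fx=6.5,fy=6,interpolation=cv2.INTER_CUBIC))"
```

```text
tool mm [  -1.     4.2 -109.2] box mm [-0.002  0.     0.109]
twist 0.002 pos [ 0.5132 -0.1485  0.1107] rot [ 3.1028 -0.012  -0.2093] F [ 1.  -0.2 -3.8] T [ 0.1   0.04 -0.06] g 0.638 j [-0.47  0.57  1.77 -0.05  0.78  1.34] t 22.825
```

View pics/s11.png

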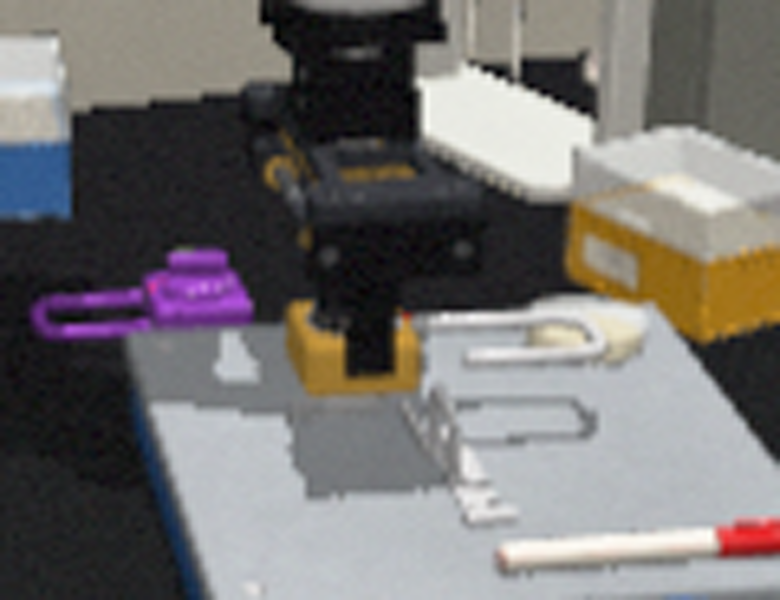

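Call:
drive_tool([
  [[0,0,-20],0,0],
  [[0,0,-25],0,0],
  [[0,0,-25],0,0],
  [[0,0,-25],0,0],
  [[0,0,-15],0,0],
  [[0,0,-5],0,0],
  [[0,0,0],0,0],
  [[0,0,0],0,0],
])

```text
clock: 23.88
position: [0.5088, -0.1417, 0.2246]
eef_rot: [3.106, -0.0, -0.21]
ft_force: [-1.0, 0.2, -3.7]
gripper_width: 0.64
```

```bash
python3 -c "
from h import *
sh([.511,-.148,.22],-.211)
print(Ro.from_euler('xyz',manip.observe()['eef_rot']).as_matrix()[:,2].round(3), manip.observe()['joint_velocities'].round(3))
im=manip.snapshot('side');cv2.imwrite('pics/s12.png',cv2.resize(im[120:240,270:410],None,fx=5.5,fy=5,interpolation=cv2.INTER_CUBIC))"
```

```text
tool mm [3.5 5.6 4.8] box mm [ 0.004 -0.006 -0.005]
twist 0.001 pos [ 0.5088 -0.1417  0.2246] rot [ 3.1063e+00 -3.0000e-04 -2.0960e-01] F [-1.   0.2 -3.7] T [0.11 0.06 0.02] g 0.64 j [-0.46  0.39  1.67 -0.04  1.06  1.34] t 23.875
[-0.007 -0.035 -0.999] [-0.     0.007  0.006  0.    -0.002 -0.   ]
```

View pics/s12.png

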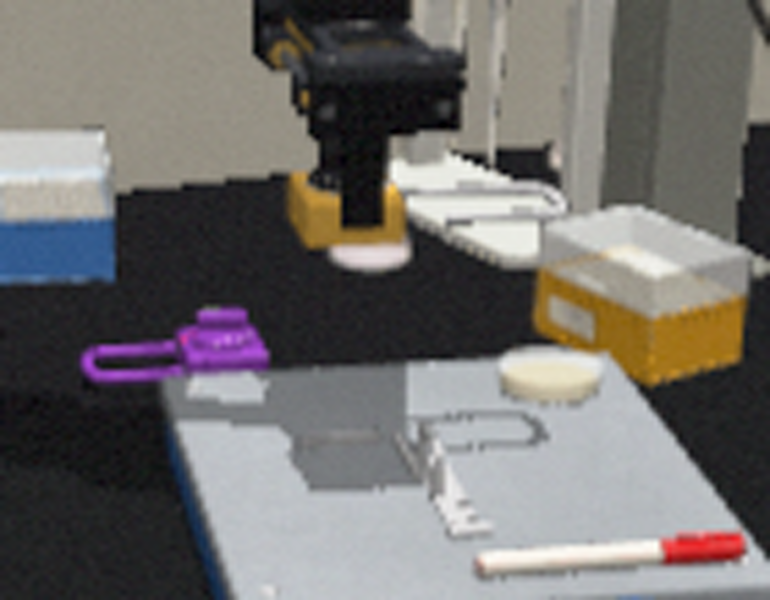

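The picture shows the lock held level, dial up, with the shackle out at about (480,205). The dish at (550,375) and the marker at (610,555) haven't moved. I'm handing it in.

```bash
python3 -c "
from station import manip
print(manip.close_job())"
```

```text
the job is handed in; nothing more can be done
None
```

The lock is open, off the staple, and held dial up about 15 cm above the lid. I handed the job in at about 24 s of the 67 s allowed.

1. **Corner:** I gripped the brass padlock across its case and pushed it home against both ribs. It stopped firmly on each, at about 12–13 N.
2. **Dial:** I turned it clockwise until the shackle popped out about 10 mm. The side picture showed the dial lined up with the red index mark.
3. **Shackle:** I pulled it to its hard stop, about 28 mm out, with the lock still in the corner.
4. **Lift:** I took the case straight up off the staple.

**Last checks:**
- The wrist reads 3.7 N, which fits the lock's weight, and the jaw opening matches the case width.
- The arm is still.
- The petri dish and the marker are in their places in the last side picture. I did not check the tape roll at the end, but the arm never went near it.

**What didn't fit cleanly:**
- The tool had drifted about 0.035 rad (2°) off vertical, so the lock may be tilted by that much.
- I never settled the dial's starting rest: the top picture pointed to about -0.77 rad and the side picture to about -0.9. The jaws closed flush on the bar at about -0.85, so closing may have turned the dial slightly, possibly anticlockwise.
- At the end of the turn the gripper was about 0.07 rad past the mark. I put that down to slip or give in the grip.

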